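# Pinwheel layer of tube cartons on the pine slab

## Task

Finish the bottom layer of inner-tube cartons on the pine slab: the first one already lies lengthwise along the back rail in the far left corner, so slide the three loose cartons up to it in a pinwheel, each one's end butting the side of the next round a small square gap, one crosswise against the back rail beside the first, one crosswise against the end cleat in front of it, and one lengthwise in the near right corner. Leave the layer square and snug, with gaps of no more than a few millimetres. The cartons are too wide to grip, so push them along the deck without lifting or tipping them, and leave the tin, acrylic box, gauge and tools where they are.

Things in the scene. Friction and masses are not known exactly. Their poses are not given: they have to be found in the camera images.
- slab: fixed pine stock slab: a smooth flat deck 310 (x, away from the robot) by 730 (y), its top 32 above the table, on battens; origin on the table under the deck's centre, x away from the robot, y to the robot's left, z up; it may stand turned by a few degrees. A back rail closes the whole far edge (inner face at x = +155) and an end cleat the whole left edge (inner face at y = +365); both are 16 thick and stand 22 above the deck. The near and right edges are open
- carton_first: brown cardboard inner-tube carton, closed and rigid, 120 long x 90 wide x 40 high, 0.15 to 0.31 kg, paper tape along the middle of its top; origin at the centre of its underside, own x along the 120 side, y along the 90 side, z up. Already laid in the slab's far left corner, its long side along the back rail and its end at the end cleat, with gaps of about 1 to 4; held by friction only
- carton_a: brown cardboard inner-tube carton, closed and rigid, 120 long x 90 wide x 40 high, 0.15 to 0.31 kg, paper tape along the middle of its top; origin at the centre of its underside, own x along the 120 side, y along the 90 side, z up. Starts loose on the deck nearest to the layer, long side roughly across the slab (within about 25 degrees of the slab's x)
- carton_b: brown cardboard inner-tube carton, closed and rigid, 120 long x 90 wide x 40 high, 0.15 to 0.31 kg, paper tape along the middle of its top; origin at the centre of its underside, own x along the 120 side, y along the 90 side, z up. Starts loose on the deck farther to the right, long side roughly across the slab (within about 25 degrees of the slab's x); it and carton_c swap places from start to start
- carton_c: brown cardboard inner-tube carton, closed and rigid, 120 long x 90 wide x 40 high, 0.15 to 0.31 kg, paper tape along the middle of its top; origin at the centre of its underside, own x along the 120 side, y along the 90 side, z up. Starts loose on the deck farther to the right, long side roughly along the slab (within about 25 degrees of the slab's y); it and carton_b swap places from start to start
- place_corner (a point): centre of the far left place of the layer, on the deck's top; the first carton lies here, long side along the slab's y. All places have the axes of the slab and are set 1 apart and 1 from the rail and the cleat
- place_rail (a point): centre of the place to the right of the first carton, against the back rail, on the deck's top; long side along the slab's x
- place_cleat (a point): centre of the place on the near side of the first carton, against the end cleat, on the deck's top; long side along the slab's x
- place_last (a point): centre of the near right place, on the deck's top, against the two cartons at place_rail and place_cleat; long side along the slab's y
- tin: round grey plastic tin with lid, 72 across x 48 high, loose, stands on the deck along the back rail to the right of the layer (tin, acrylic box and gauge swap places); origin at the centre of its underside. Leave alone
- acrylic_box: clear acrylic box, 71 square x 42 high, loose, on the deck along the back rail; origin at the centre of its underside. Leave alone
- gauge: silver tyre gauge lying dial up, 54 across x 26 high with a stem reaching 50 from its centre along its own y, loose, on the deck along the back rail; origin under the dial's centre. Leave alone
- wrench: chrome wrench 180 long lying on the table to the right of the slab, origin at its middle underneath. Leave alone
- tyre_lever: orange tyre lever about 130 long and 8 thick lying on the table to the left of the slab, origin at its middle underneath. Leave alone
- scraper: stainless scraper with black grip, about 190 long and 16 thick, lying on the table to the left of the slab, origin near its middle underneath. Leave alone
Mind the look-alikes: they are no part of the job. Leave any yellow look-alike of the carton_c alone. Leave any green look-alike of the carton_b alone.

How it is judged:
By the outcome, as a careful person would: the job done as asked, in the order asked, and still so for the second after the job is handed in, with the robot touching nothing.
It also fails if it takes over 69 s, if anything falls off the work surface, if the arm or the gripper's body presses on something with over 40 N, if the wrist force passes 120 N, or if a joint passes its speed limit or range.

## Robot

A 6-joint arm with a two-finger parallel gripper is mounted at the origin on the work surface. World frame = base frame: x ahead of the robot, y to its left, z up, the work surface at z = 0. Lengths are in m, angles in rad, forces in N, time in s.
With the tool pointing down it reaches from about 0.275 to 0.875 m from the base axis. Payload 12.5 kg.
Tool frame: the origin (TCP) lies on the centre line of the jaws, within the pads' length; the fingertips stand 22 mm ahead of it and the grasp point (between the pads) lies 3 mm ahead of it; z points along the fingers, y is the line along which they close (so a half turn about z gives the same grasp; the last joint's range is limited). The gripper opens to 85 mm and grips with 20 to 120 N. Pads are 22 mm wide; open, the fingers measure 114 mm over their backs; the gripper's body (76 mm by 85 mm) begins 54 mm behind the grasp point. The pads swing forward as they close: fully open they stand 13 mm farther back than shut.
Start: joints at [1.263, 0.351, 1.652, -0, 1.139, -0.085], TCP at [0.121, 0.536, 0.253] pointing down, gripper open.
Joint ranges: [-2.75, 2.75], [-0.79, 2.1], [0.01, 2.65], [-1.57, 4.71], [0.07, 3.14], [-2.87, 2.87]. Speed limits (rad/s): [2.22, 2.22, 2.79, 3.14, 3.14, 3.14].

## Interface

Orientations are given as a unit quaternion [x, y, z, w].
In Python, from rig import ctrl gives the robot as it stands.
- The arm moves only by the shell command python3 -m handwheel 'ROWS' [OPENING] [FORCE]. ROWS is JSON, a list of rows, each a list of 2 entries, a list of its own where there are three numbers: the shift along the world's x, y, z in mm, then the turn about the world's z in rad. In form: [[[x, y, z], twist], ...]. A call has 1 to 20 rows; each row shifts and turns the commanded pose from where the row before left it; what a row does not reach is not made up. A row lasts 1/8 s, in which the tool goes at most 62.5 mm and 10.7 degrees, less where a joint would pass 70% of its speed; a pose out of reach is approached as far as the arm can. A call is refused whole if a number of a shift passes 62.5 or a number of a turn 0.188, either way. A call with a gripper value outside its range is refused whole. OPENING is the opening, from -1 (shut) to 1 (fully open), set as the call begins (- or left out, the last holds). The fingers move at their own pace and stop on an object; FORCE is the grip in N (left out, the last holds). Time passes only in rows, so rows that do not move let the fingers close. It gives the time, the measured TCP pose, the force, the opening and the grip force at its end, in the units of the state.
- ctrl.get_obs(): the state, without advancing time (a new reading comes with each control period).
- ctrl.camera(name): name is "scene" or "top" or "wrist"; returns the picture (420x560x3 uint8, red, green, blue); there is no depth.
- ctrl.get_calibration(name): a dict with "camera_matrix" (3x3 intrinsics, pixels), "dist_coeffs" ([k1, k2, p1, p2, k3] as OpenCV has them; the pictures are not rectified), "world_from_camera" (4x4, takes a point from camera to world coordinates); the wrist camera has in their place "mount" (4x4, takes a point from camera to tool coordinates, whose origin is the TCP and whose axes are the flange's). Camera axes: x right, y down, z forward; pixel columns grow to the right and rows downward; lengths in m; the calibration is good to about 2 mm. A picture is of the moment at which its call begins: read the wrist's pose just before it. get_calibration takes no time and is no camera call.
- ctrl.close_job(): hands the job in; it is judged then, once.
The state is a dict: "time": time; "joint_pos": joint angles; "joint_velocities": joint speeds; "joint_efforts": joint torques, N m; "tcp_pos": TCP position; "tool_rot": TCP orientation; "contact_force": force on the tool from outside, world axes, zero at the start; "wrist_torque": the same for the moment, N m; "grip_width": opening from 0.0 (shut) to 1.0 (fully open); "grasp_force": force on a finger pad.
Only numpy, scipy, OpenCV 4.12 (cv2) and the standard library are available. Lean on these libraries where they do the work, as an engineer would, in place of code of your own. Each camera call takes 0.05 s, during which the arm holds its last target. There are 200 camera calls.

## Working session

There is one attempt and no reset: what is moved stays moved. The work goes in short steps, Python scripts to look and compute and a shell command to move; the robot and the scene stay as the last step left them, time stands still between calls to the robot, and variables do not carry over. Pictures are saved under pics/ and viewed, at most 11 in all, crops included, and the job is handed in when it is done.

```bash
ls; mkdir -p pics
python3 - <<'E'
from rig import ctrl
import cv2
o=ctrl.get_obs();print(o)
for n in("top","scene"):
    c=ctrl.get_calibration(n);print(n,c)
    cv2.imwrite(f"pics/{n}0.png",ctrl.camera(n)[:,:,::-1])
E
```

```text
pics
{'time': 0.0, 'joint_pos': array([ 1.26341669e+00,  3.51224198e-01,  1.65245056e+00, -3.72056221e-05,
        1.13908645e+00, -8.46090402e-02]), 'joint_velocities': array([ 0.0002635 ,  0.00151985, -0.00071996, -0.00016638, -0.00015358,
       -0.00057632]), 'joint_efforts': array([-1.51721822e-03, -5.06086278e+01, -2.91408706e+01, -1.95640005e-04,
        4.45868485e-03, -2.24057521e-05]), 'tcp_pos': array([0.12140532, 0.53611073, 0.25275494]), 'tool_rot': array([ 1.11147357e-01,  9.93803765e-01, -5.76378799e-04, -9.72148644e-05]), 'contact_force': array([0.93501343, 0.62932205, 0.58867388]), 'wrist_torque': array([ 0.04145878,  0.03515051, -0.04564172]), 'grasp_force': 0.0, 'grip_width': 1.001040925384987}
top {'camera_matrix': array([[420.34237866,   0.        , 282.5746219 ],
       [  0.        , 420.34237866, 210.96238558],
       [  0.        ,   0.        ,   1.        ]]), 'dist_coeffs': array([-0.05153023,  0.        ,  0.        ,  0.        ,  0.        ]), 'world_from_camera': array([[ 0.01715895, -0.98728207,  0.15804963,  0.23726763],
       [-0.99965494, -0.01379552,  0.02235348, -0.02854316],
       [-0.01988882, -0.15837866, -0.98717812,  1.40828263],
       [ 0.        ,  0.        ,  0.        ,  1.        ]])}
scene {'camera_matrix': array([[464.5924686 ,   0.        , 283.10737327],
       [  0.        , 464.5924686 , 210.24066748],
       [  0.        ,   0.        ,   1.        ]]), 'dist_coeffs': array([0.00282003, 0.        , 0.        , 0.        , 0.        ]), 'world_from_camera': array([[-0.88680964,  0.37186422, -0.27438233,  0.81740685],
       [ 0.46185139,  0.73394149, -0.49801926,  0.66104167],
       [ 0.01618503, -0.56837215, -0.82261239,  1.19518607],
       [ 0.        ,  0.        ,  0.        ,  1.        ]])}
```

View pics/top0.png

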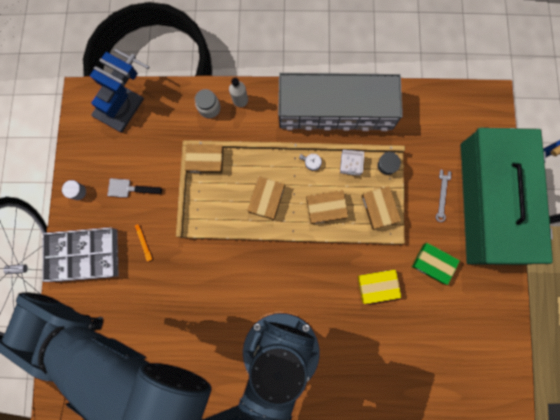

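View pics/scene0.png

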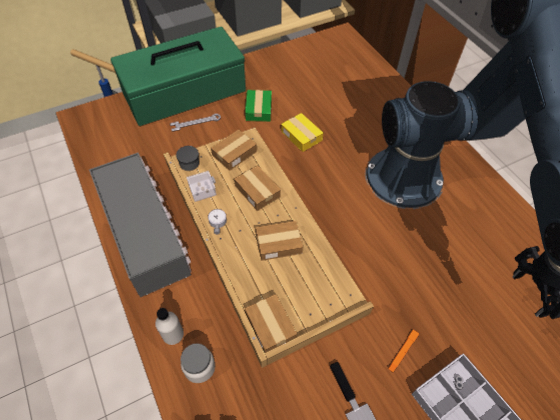

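The cartons are the first at top (204,157), a at (267,198), c (lengthwise) at (327,207) and b at (383,208). The look-alikes are yellow (380,287) and green (437,263). Both of those lie on the table, off the slab, so I'll leave them. For measuring, I'll make a bird's-eye view at carton-top height.

```bash
cat > h.py <<'E'
import numpy as np,cv2
from rig import ctrl
def ray(name,px,z):
    c=ctrl.get_calibration(name);K,d,T=c["camera_matrix"],c["dist_coeffs"],c["world_from_camera"]
    u=cv2.undistortPoints(np.float64(px).reshape(-1,1,2),K,d)[:,0]
    r=np.c_[u,np.ones(len(u))]@T[:3,:3].T;o=T[:3,3]
    return (o+r*((z-o[2])/r[:,2])[:,None])[:,:2]
def bird(name,img,z,x1,y1,h,w,s):   # pixel(col,row)-> world x=x1-row*s, y=y1-col*s
    c=ctrl.get_calibration(name);K,d,T=c["camera_matrix"],c["dist_coeffs"],np.linalg.inv(c["world_from_camera"])
    r,q=np.mgrid[:h,:w]
    P=np.stack([x1-r*s,y1-q*s,np.full(r.shape,z)],-1).reshape(-1,3).astype(float)
    m=cv2.projectPoints(P,cv2.Rodrigues(T[:3,:3])[0],T[:3,3],K,d)[0].reshape(h,w,2).astype(np.float32)
    return cv2.remap(img,m,None,cv2.INTER_CUBIC)
E
python3 - <<'E'
from h import *
im=cv2.imread("pics/top0.png")
print(ray("top",[(183,143),(404,147),(180,236),(403,243)],.054).round(3))
b=bird("top",im,.072,.70,.37,400,800,.001)
cv2.imwrite("pics/bird0.png",b)
hsv=cv2.cvtColor(im,cv2.COLOR_BGR2HSV)
for p in [(190,155),(204,167),(258,195),(277,200),(327,196),(330,218),(372,205),(395,205),(240,190),(300,190),(350,190),(204,157),(327,207),(240,225)]: print(p,hsv[p[1],p[0]])
E
```

```text
[[ 0.682  0.343]
 [ 0.676 -0.4  ]
 [ 0.367  0.335]
 [ 0.355 -0.388]]
(190, 155) [ 20 100 217]
(204, 167) [ 15 152 171]
(258, 195) [ 16 153 163]
(277, 200) [ 16 153 172]
(327, 196) [ 16 154 169]
(330, 218) [ 15 153 165]
(372, 205) [ 16 153 165]
(395, 205) [ 16 152 149]
(240, 190) [ 18 134 202]
(300, 190) [ 18 134 205]
(350, 190) [ 18 135 212]
(204, 157) [ 20 102 217]
(327, 207) [ 20 105 212]
(240, 225) [ 18 137 209]
```

View pics/bird0.png

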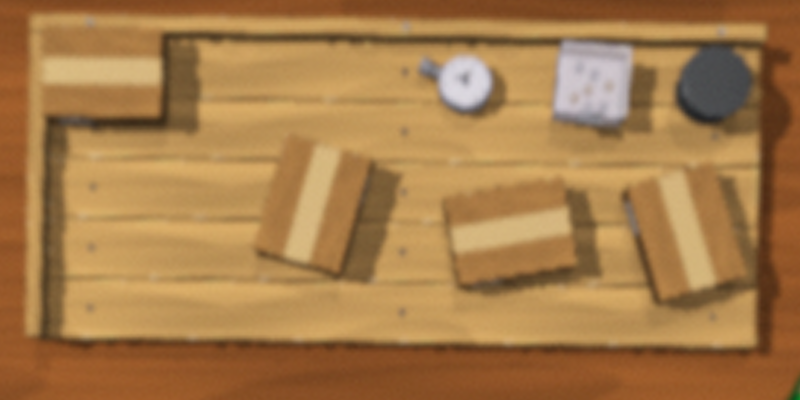

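The bird's-eye view (1 mm/px) shows the cartons at about (103,75) first, (313,207) a, (510,232) c and (690,235) b. The rail's inner face is near row 37 and the cleat's near column 45. All four are brown with pale tape, so the choice is confirmed. Next I'll get precise poses.

```bash
cat >> h.py <<'E'
S=.0005
def slab(im):
    f=lambda z:bird("top",im,z,.72,.40,860,1640,S)
    def mask(b):
        h=cv2.cvtColor(cv2.GaussianBlur(b,(5,5),0),cv2.COLOR_BGR2HSV);return ((h[:,:,0]>=13)&(h[:,:,2]>150)&(h[:,:,1]<165)).astype(np.uint8)
    t,d=mask(f(.054)),mask(f(.032))
    far=[(.72-np.argmax(t[:,c])*S,.40-c*S) for c in range(150,1450,10)]
    near=[(.72-(859-np.argmax(d[::-1,c]))*S,.40-c*S) for c in range(150,1450,10)]
    left=[(.72-r*S,.40-np.argmax(t[r])*S) for r in range(120,640,10)]
    out=[]
    for P,ax in((far,0),(near,0),(left,1)):
        P=np.array(P);u,v=P[:,1-ax],P[:,ax];k=np.ones(len(u),bool)
        for _ in range(5):
            p=np.polyfit(u[k],v[k],1);r=abs(np.polyval(p,u)-v);k=r<max(.0015,2*np.median(r))
        out.append((p,k.sum(),r[k].std()))
    return out
def cartons(im):
    b=cv2.GaussianBlur(bird("top",im,.072,.72,.40,860,1640,S),(5,5),0);h=cv2.cvtColor(b,cv2.COLOR_BGR2HSV).astype(int)
    H,Sa,V=h[:,:,0],h[:,:,1],h[:,:,2]
    br=((H>=12)&(H<=17)&(Sa>143)&(Sa<165)&(V>128)&(V<190));tp=((Sa<122)&(Sa>80)&(V>180)&(H>16)&(H<23))
    tm=cv2.morphologyEx(tp.astype(np.uint8),cv2.MORPH_OPEN,np.ones((9,9)))
    res=[]
    for c in cv2.findContours(tm,cv2.RETR_EXTERNAL,cv2.CHAIN_APPROX_NONE)[0]:
        (x,y),(w,l),a=cv2.minAreaRect(c)
        if max(w,l)<180 or max(w,l)>270 or min(w,l)<25 or min(w,l)>90: continue
        q=np.float64(cv2.boxPoints(((x,y),(w,l),a)));e=[q[1]-q[0],q[2]-q[1]];e=max(e,key=np.linalg.norm)
        if e[1]>0:e=-e
        wx,wy=.72-y*S,.40-x*S;yaw=np.arctan2(-e[0],-e[1])  # axis direction in world
        res.append((round(wx*1e3,1),round(wy*1e3,1),round(np.degrees(yaw),1),round(max(w,l)*S*1e3),round(min(w,l)*S*1e3)))
    return res
E
python3 - <<'E'
from h import *
im=cv2.imread("pics/top0.png")
for s in slab(im):print(s)
for c in cartons(im):print(c)
E
```

```text
(array([0.01660515, 0.6890145 ]), np.int64(128), np.float64(0.0003574297625208353))
(array([0.01422444, 0.36295353]), np.int64(128), np.float64(0.0003699053965186628))
(array([-0.01699821,  0.35801308]), np.int64(52), np.float64(0.0003639191080168165))
(469.9, -140.2, np.float64(-80.3), 118, 26)
(470.3, -316.4, np.float64(16.5), 118, 26)
(497.6, 57.9, np.float64(-15.8), 119, 26)
(629.3, 269.5, np.float64(89.6), 118, 26)
```

Slab yaw is about −0.95° with its origin near (517,−32) mm. The plan is a → cleat, c left with a temporary gap, b → rail, then c in last. I'll turn the open fingers into a two-point pusher. First I move to the right of a.

```bash
cat >> h.py <<'E'
O=np.array([517.4,-32.0]);TH=-.0166
R=np.array([[np.cos(TH),-np.sin(TH)],[np.sin(TH),np.cos(TH)]])
w2s=lambda p:(np.array(p)-O)@R
s2w=lambda p:O+R@np.array(p)
def st():
    o=ctrl.get_obs();q=o["tool_rot"];yaw=np.arctan2(*(lambda a:(q[1]**2-q[0]**2,2*q[0]*q[1]))(0))
    p=o["tcp_pos"]*1e3;print("t",round(o["time"],2),"tcp",p.round(1),"slab",w2s(p[:2]).round(1),"yaw",round(yaw,4),"F",o["contact_force"].round(1),"gw",round(o["grip_width"],2))
    return p,yaw
def look(n):
    im=ctrl.camera("top")[:,:,::-1].copy();cv2.imwrite(f"pics/{n}.png",im)
    for c in cartons(im):print(w2s(c[:2]).round(1),round(float(c[2]-np.degrees(TH)),1),c[3:])
    return im
E
python3 -m handwheel '[[[31,-47,0],-0.18],[[31,-47,0],-0.18],[[31,-47,0],-0.18],[[31,-47,0],-0.18],[[31,-47,0],-0.18],[[31,-47,0],-0.18],[[31,-47,0],-0.18],[[31,-47,0],-0.105],[[31,-47,-20],0],[[31,-47,-30],0],[[31,-47,-30],0],[[31,-47,-30],0],[[0,0,0],0]]' 1
python3 -c "
from h import *
st();[print(w2s(p),a) for p,a in [((469.9,-140.2),-80.3),((470.3,-316.4),16.5),((497.6,57.9),-15.8),((629.3,269.5),89.6)]];print(s2w((-21,-1)))"
```

```text
time: 1.72
tcp_pos: [0.4918, -0.0271, 0.1428]
tool_rot: [0.714, 0.7, -0.001, -0.001]
contact_force: [0.1, 0.2, 0.2]
grip_width: 1.001
grasp_force: 0.0
t 1.73 tcp [491.8 -27.1 142.8] slab [-25.7   4.4] yaw -0.0205 F [0.1 0.2 0.2] gw 1.0
[ -45.69741809 -108.97355633] -80.3
[ -42.37268753 -285.14264036] 16.5
[-21.28954348  89.55894896] -15.8
[106.87991263 303.31591497] 89.6
[496.38629408 -32.65127823]
```

```bash
python3 -m handwheel '[[[5,-10,-30],0.004],[[0,0,-30],0],[[0,0,-15],0],[[0,0,-4],0],[[0,0,0],0]]'
python3 -c "
from h import *
st()
cv2.imwrite('pics/w1.png',cv2.resize(ctrl.camera('wrist')[:,:,::-1],None,fx=1,fy=1))"
```

```text
time: 2.35
tcp_pos: [0.4969, -0.0345, 0.0668]
tool_rot: [0.712, 0.703, 0.0, 0.0]
contact_force: [0.3, 0.3, 0.3]
grip_width: 0.997
grasp_force: 0.0
t 2.35 tcp [496.9 -34.5  66.8] slab [-20.5  -2.8] yaw -0.0126 F [0.3 0.3 0.3] gw 1.0
```

View pics/w1.png

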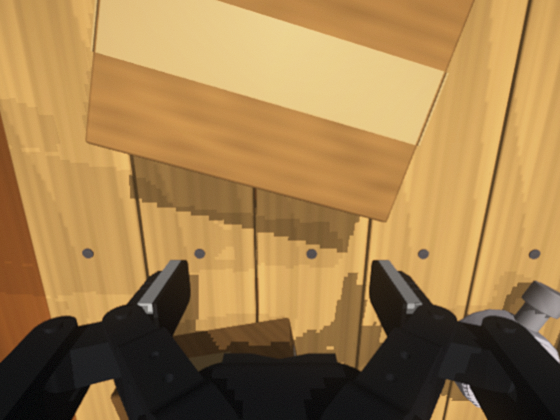

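The wrist view shows the fingers, tips at (180,270) and (380,270), straddling clear deck just behind a's right side (lower edge from (90,140) to (385,220)). Pushing a toward the cleat.

```bash
python3 -m handwheel '[[[0,0,-6],0],[[0,0,-3],-0.004],[[0,18,0],0],[[0,18,0],0],[[1,18,0],0],[[0,18,0],0],[[0,18,0],0],[[1,18,0],0],[[0,18,0],0],[[0,18,0],0],[[1,18,0],0],[[0,18,0],0],[[0,18,0],0],[[1,14,0],0],[[0,8,0],0],[[0,5,0],0],[[0,0,0],0]]'
python3 -c "
from h import *
st();look('t1')"
```

```text
time: 4.53
tcp_pos: [0.5006, 0.1904, 0.057]
tool_rot: [0.713, 0.701, 0.0, -0.0]
contact_force: [-0.5, -0.8, -0.3]
grip_width: 0.998
grasp_force: 0.0
t 4.53 tcp [500.6 190.4  57. ] slab [-20.5 222.1] yaw -0.017 F [-0.5 -0.8 -0.3] gw 1.0
[ -43.9 -118.9] -79.3 (101, 28)
[ -42.4 -285.3] 17.6 (122, 27)
[106.6 303.5] 90.6 (122, 29)
```

```bash
python3 -m handwheel '[[[0,12,0],0],[[1,12,0],0],[[0,6,0],0],[[0,4,0],0],[[0,3,0],0],[[0,2,0],0],[[0,0,0],0]]'
python3 -c "
from h import *
st()
cv2.imwrite('pics/w2.png',ctrl.camera('wrist')[:,:,::-1])"
```

```text
time: 5.45
tcp_pos: [0.5016, 0.2293, 0.0571]
tool_rot: [0.713, 0.701, 0.0, -0.0]
contact_force: [0.2, -0.7, 0.6]
grip_width: 0.998
grasp_force: 0.3
t 5.45 tcp [501.6 229.3  57.1] slab [-20.1 261. ] yaw -0.0171 F [ 0.2 -0.7  0.6] gw 1.0
```

View pics/w2.png

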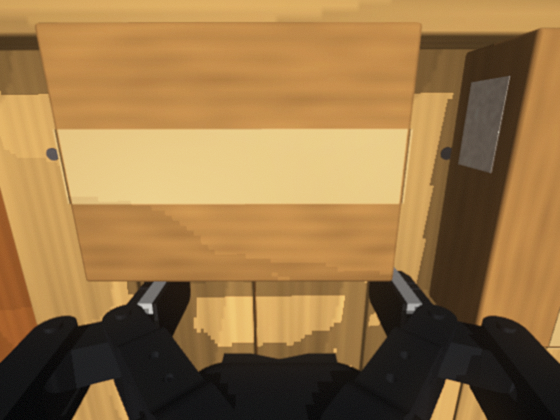

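The wrist view shows a square to the cleat, with its top face from (40,25) to (420,280) and the cleat right beyond it. I'll creep on until contact.

```bash
python3 -m handwheel '[[[0,1.5,0],0],[[0,1.5,0],0],[[0,0,0],0]]'; python3 -m handwheel '[[[0,1.5,0],0],[[0,1,0],0],[[0,0,0],0]]'
```

```text
time: 5.88
tcp_pos: [0.5017, 0.2296, 0.0571]
tool_rot: [0.713, 0.702, -0.002, 0.001]
contact_force: [1.9, -24.5, 6.0]
grip_width: 1.006
grasp_force: 12.2
time: 6.25
tcp_pos: [0.5017, 0.2298, 0.0571]
tool_rot: [0.712, 0.702, -0.003, 0.002]
contact_force: [3.4, -45.1, 11.4]
grip_width: 0.998
grasp_force: 22.2
```

```bash
python3 -m handwheel '[[[0,-16,0],0],[[0,0,40],0],[[-10,6,15],0.1746],[[-10,8,0],0.1746],[[-10,8,0],0.1746],[[-11,8,0],0.1746],[[-11,8,0],0.1746],[[-11,8,0],0.1746],[[-11,8,0],0.1746],[[-11,8,0],0.1746],[[-11,8,0],0.1746],[[0,0,0],0]]' 0.15
python3 -c "
from h import *
st();look('t2')"
```

```text
time: 7.75
tcp_pos: [0.4052, 0.2891, 0.1121]
tool_rot: [0.008, 1.0, 0.0, -0.0]
contact_force: [-0.3, 0.2, 0.8]
grip_width: 0.574
grasp_force: 0.0
t 7.75 tcp [405.2 289.1 112.1] slab [-117.6  319.2] yaw 1.5541 F [-0.3  0.2  0.8] gw 0.57
[ -45.6 -109.1] -79.0 (121, 27)
[ -42.6 -285.3] 17.7 (120, 27)
[-20.2 318.7] 1.0 (94, 27)
[106.9 303.3] 90.6 (120, 27)
```

```bash
python3 -m handwheel '[[[0,0,-30],0],[[0,0,-15],0],[[0,0,-5],0],[[10,0,0],0],[[10,0,0],0],[[10,0,0],0],[[6,0,0],0],[[5,0,0],0],[[0,0,0],0]]'
python3 -m handwheel '[[[3,0,0],0],[[1.5,0,0],0],[[0,0,0],0]]'
```

```text
time: 8.93
tcp_pos: [0.4471, 0.2888, 0.0622]
tool_rot: [0.008, 1.0, 0.0, 0.0]
contact_force: [-0.2, -0.2, -1.1]
grip_width: 0.573
grasp_force: 0.0
time: 9.3
tcp_pos: [0.4512, 0.2888, 0.0621]
tool_rot: [0.008, 1.0, -0.0, 0.0]
contact_force: [-0.7, -0.5, -0.9]
grip_width: 0.577
grasp_force: 0.2
```

```bash
python3 -m handwheel '[[[1.5,0,0],0],[[1,0,0],0],[[0,0,0],0]]';python3 -m handwheel '[[[1.5,0,0],0],[[1.5,0,0],0],[[0,0,0],0]]'
python3 -c "
from h import *
st()
cv2.imwrite('pics/w3.png',ctrl.camera('wrist')[:,:,::-1])"
```

```text
time: 9.68
tcp_pos: [0.4535, 0.2887, 0.0621]
tool_rot: [0.008, 1.0, -0.0, -0.0]
contact_force: [-3.4, -0.4, 1.5]
grip_width: 0.577
grasp_force: 1.8
time: 10.05
tcp_pos: [0.4537, 0.2886, 0.062]
tool_rot: [0.008, 1.0, -0.001, -0.003]
contact_force: [-21.6, 2.8, 14.0]
grip_width: 0.574
grasp_force: 10.7
t 10.05 tcp [453.7 288.6  62. ] slab [-69.  319.5] yaw 1.5544 F [-21.6   2.8  14. ] gw 0.57
```

View pics/w3.png

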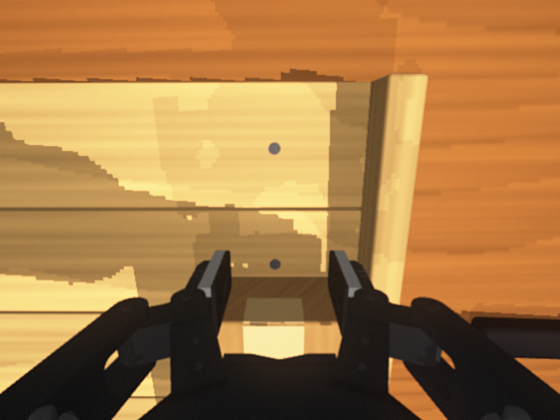

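a is square against the first carton, and pressing it moved both home to the rail (21 N). Next I go to the right-hand end of c.

```bash
python3 -m handwheel '[[[-18,0,0],0],[[0,0,40],0],[[3,-40,15],-0.1746],[[4,-53,0],-0.1746],[[4,-53,0],-0.1746],[[4,-53,0],-0.1746],[[4,-53,0],-0.1746],[[4,-53,0],-0.1746],[[4,-53,0],-0.1746],[[4,-53,0],-0.1746],[[3,-53,0],-0.1746],[[3,-53,0],0],[[0,0,0],0]]'
python3 -c "
from h import *
st();look('t3')"
```

```text
time: 11.72
tcp_pos: [0.4761, -0.2317, 0.1173]
tool_rot: [0.714, 0.7, 0.0, 0.001]
contact_force: [-0.1, 0.7, 0.4]
grip_width: 0.577
grasp_force: 0.0
t 11.72 tcp [ 476.1 -231.7  117.3] slab [ -38.  -200.3] yaw -0.0206 F [-0.1  0.7  0.4] gw 0.58
[  3.5 319. ] 0.1 (120, 28)
[108.7 303.2] 90.2 (121, 28)
```

```bash
python3 -m handwheel '[[[0,0,-30],0.004],[[0,0,-18],0],[[0,0,-7],0],[[0,12,0],0],[[0,12,0],0],[[0,12,0],0],[[1,15,0],0],[[0,18,0],0],[[0,18,0],0],[[1,18,0],0],[[0,18,0],0],[[0,18,0],0],[[1,18,0],0],[[0,10,0],0],[[0,0,0],0]]'
python3 -c "
from h import *
st();cv2.imwrite('pics/w4.png',ctrl.camera('wrist')[:,:,::-1])"
```

```text
time: 13.65
tcp_pos: [0.4784, -0.0585, 0.0619]
tool_rot: [0.711, 0.703, -0.0, -0.0]
contact_force: [-1.0, -0.9, -0.0]
grip_width: 0.575
grasp_force: 0.0
t 13.65 tcp [478.4 -58.5  61.9] slab [-38.6 -27.1] yaw -0.0121 F [-1.  -0.9 -0. ] gw 0.57
```

View pics/w4.png

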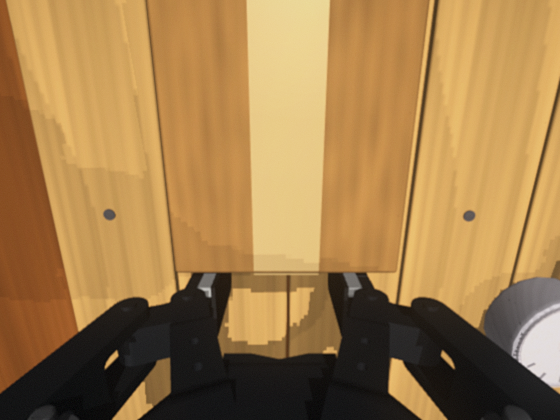

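The wrist view shows c squared up, with its right end along row 270 from (178,270) to (395,270), flat on both fingertips. Continuing, but stopping short of a.

```bash
python3 -m handwheel '[[[0,12,0],-0.004],[[0,18,0],0],[[1,18,0],0],[[0,18,0],0],[[0,18,0],0],[[1,18,0],0],[[0,18,0],0],[[0,14,0],0],[[0,10,0],0],[[0,6,0],0],[[0,4,0],0],[[0,0,0],0]]'
python3 -m handwheel '[[[0,-18,0],0],[[0,0,40],0],[[0,-40,15],0],[[0,-60,0],0],[[0,-60,0],0],[[0,0,0],0]]'
python3 -c "
from h import *
st();look('t4')"
```

```text
time: 15.2
tcp_pos: [0.4807, 0.0948, 0.0622]
tool_rot: [0.713, 0.701, 0.0, 0.0]
contact_force: [0.8, -1.2, -0.7]
grip_width: 0.572
grasp_force: 0.0
time: 15.95
tcp_pos: [0.4802, -0.0876, 0.1173]
tool_rot: [0.715, 0.699, 0.0, 0.0]
contact_force: [-0.4, 0.4, 0.7]
grip_width: 0.575
grasp_force: 0.0
t 15.95 tcp [480.2 -87.6 117.3] slab [-36.2 -56.2] yaw -0.0226 F [-0.4  0.4  0.7] gw 0.57
[-34.6 200. ] 90.3 (120, 28)
[  3.7 318.8] 0.3 (120, 28)
[108.9 303. ] 90.2 (121, 28)
```

```bash
python3 -m handwheel '[[[-2,-53,0],0.004],[[-2,-53,0],0],[[-2,-53,0],0],[[-2,-53,0],0],[[-2,-53,0],0],[[-2,-53,0],0],[[0,0,-30],0],[[0,0,0],0]]' 1
python3 -c "
from h import *
st();cv2.imwrite('pics/w5.png',ctrl.camera('wrist')[:,:,::-1])"
```

```text
time: 17.0
tcp_pos: [0.4677, -0.3998, 0.0851]
tool_rot: [0.712, 0.703, 0.0, -0.002]
contact_force: [0.3, 0.9, 0.5]
grip_width: 1.001
grasp_force: 0.0
t 17.0 tcp [ 467.7 -399.8   85.1] slab [ -43.6 -368.6] yaw -0.0127 F [0.3 0.9 0.5] gw 1.0
```

View pics/w5.png

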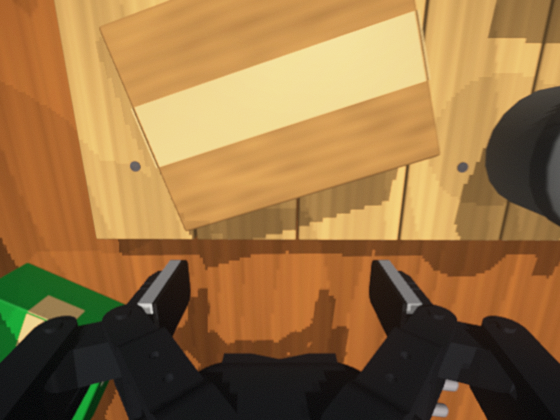

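The wrist view shows b's lower edge running from (190,228) to (438,155), clear of the fingertips. The green look-alike at (40,330) and the tin at (530,140) are off to the sides. Lowering and pushing b left.

```bash
python3 -m handwheel '[[[0,0,-20],0],[[0,0,-7],-0.004],[[0,12,0],0],[[0,14,0],0],[[1,14,0],0],[[0,16,0],0],[[0,18,0],0],[[1,20,0],0],[[0,20,0],0],[[0,20,0],0],[[1,20,0],0],[[0,20,0],0],[[0,20,0],0],[[1,20,0],0],[[0,20,0],0],[[0,14,0],0],[[0,8,0],0],[[0,0,0],0]]'
python3 -c "
from h import *
st();look('t5')"
```

```text
time: 19.3
tcp_pos: [0.4724, -0.1447, 0.06]
tool_rot: [0.713, 0.701, -0.0, -0.0]
contact_force: [0.1, -1.0, 0.2]
grip_width: 1.001
grasp_force: 0.0
t 19.3 tcp [ 472.4 -144.7   60. ] slab [ -43.1 -113.4] yaw -0.0164 F [ 0.1 -1.   0.2] gw 1.0
[  3.7 318.7] 0.1 (120, 28)
[108.9 303.2] 90.1 (121, 28)
```

```bash
python3 -m handwheel '[[[0,12,0],0],[[1,18,0],0],[[0,20,0],0],[[0,20,0],0],[[1,20,0],0],[[0,18,0],0],[[0,14,0],0],[[0,8,0],0],[[0,5,0],0],[[0,0,0],0]]'
python3 -m handwheel '[[[0,-17,0],0],[[0,0,40],0],[[-9,8,15],0.1746],[[-10,9,0],0.1746],[[-10,9,0],0.1746],[[-10,9,0],0.1746],[[-10,9,0],0.1746],[[-10,9,0],0.1746],[[-10,9,0],0.1746],[[-10,9,0],0.1746],[[-10,9,0],0.1746],[[0,0,0],0]]' 0.15
python3 -c "
from h import *
st();look('t6')"
```

```text
time: 20.6
tcp_pos: [0.4746, -0.0101, 0.0601]
tool_rot: [0.713, 0.701, 0.0, -0.0]
contact_force: [0.3, -0.5, -0.8]
grip_width: 1.001
grasp_force: 0.0
time: 22.1
tcp_pos: [0.3854, 0.0522, 0.1152]
tool_rot: [0.009, 1.0, -0.0, -0.0]
contact_force: [1.0, 0.1, -1.0]
grip_width: 0.579
grasp_force: 0.0
t 22.1 tcp [385.4  52.2 115.2] slab [-133.4   82. ] yaw 1.5532 F [ 1.   0.1 -1. ] gw 0.58
[-34.3 200.3] 90.2 (119, 27)
[  3.7 318.9] 0.1 (119, 27)
[108.7 303. ] 90.2 (120, 27)
```

```bash
python3 -m handwheel '[[[0,-2,-30],0],[[0,0,-18],0],[[0,0,-5],0],[[10,0,0],0],[[12,0,0],0],[[14,0,0],0],[[16,-1,0],0],[[16,0,0],0],[[16,0,0],0],[[16,-1,0],0],[[14,0,0],0],[[12,0,0],0],[[8,0,0],0],[[5,0,0],0],[[0,0,0],0]]'
python3 -c "
from h import *
st();cv2.imwrite('pics/w6.png',ctrl.camera('wrist')[:,:,::-1]);look('t7')"
```

```text
time: 24.02
tcp_pos: [0.525, 0.0488, 0.0621]
tool_rot: [0.008, 1.0, 0.0, 0.0]
contact_force: [-0.4, 0.3, -0.7]
grip_width: 0.574
grasp_force: 0.0
t 24.02 tcp [525.   48.8  62.1] slab [ 6.2 80.9] yaw 1.5543 F [-0.4  0.3 -0.7] gw 0.57
[  3.7 319. ] 0.4 (120, 28)
[108.7 303. ] 90.0 (121, 28)
```

```bash
python3 -m handwheel '[[[-17,0,0],0],[[0,0,40],0],[[10,-8,20],-0.1746],[[10,-8,0],-0.1746],[[10,-8,0],-0.1746],[[10,-8,0],-0.1746],[[10,-8,0],-0.1746],[[10,-8,0],-0.1746],[[10,-8,0],-0.1746],[[10,-9,0],-0.1746],[[10,-9,0],-0.1746],[[0,0,0],0]]' 0.6
python3 -c "
from h import *
st();cv2.imwrite('pics/w7.png',ctrl.camera('wrist')[:,:,::-1]);look('t8')"
```

```text
time: 25.62
tcp_pos: [0.5978, -0.0256, 0.1221]
tool_rot: [0.713, 0.701, 0.0, 0.0]
contact_force: [0.1, -0.3, -0.8]
grip_width: 0.804
grasp_force: 0.0
t 25.62 tcp [597.8 -25.6 122.1] slab [80.3  7.7] yaw -0.0165 F [ 0.1 -0.3 -0.8] gw 0.8
[-34.7 207.6] 90.2 (105, 28)
[  3.5 318.9] 0.1 (121, 28)
[108.7 303.4] 90.1 (122, 28)
```

View pics/w7.png

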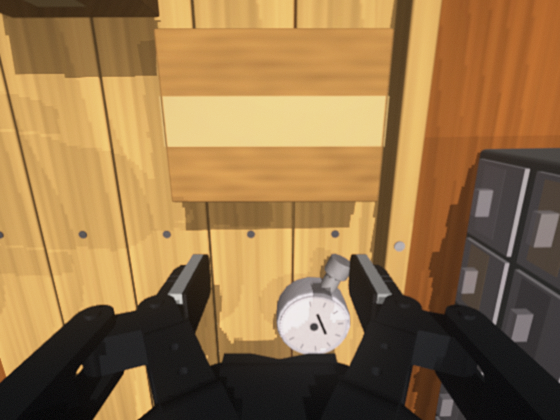

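The wrist view shows b's top from (157,28) to (390,200), square and close to the rail. The gauge stem tip is at (340,260), near the fingers, so I'll compute the clearance before going down.

```bash
cat >> h.py <<'E'
from scipy.spatial.transform import Rotation
def wray(px,z,p,q):
    c=ctrl.get_calibration("wrist");T=np.eye(4);T[:3,:3]=Rotation.from_quat(q).as_matrix();T[:3,3]=p;T=T@c["mount"]
    u=cv2.undistortPoints(np.float64(px).reshape(-1,1,2),c["camera_matrix"],c["dist_coeffs"])[:,0]
    r=np.c_[u,np.ones(len(u))]@T[:3,:3].T;o=T[:3,3]
    return w2s((o+r*((z-o[2])/r[:,2])[:,None])[:,:2]*1e3).round(1)
E
python3 -c "
from h import *
o=ctrl.get_obs();p,q=o['tcp_pos'],o['tool_rot']
print(wray([(157,28),(390,28),(172,201),(378,201)],.072,p,q))
print(wray([(340,258),(315,325)],.047,p,q))
print(wray([(158,14)],.072,p,q))"
```

```text
[[ 19.  122.8]
 [134.2 123.2]
 [ 17.8  34. ]
 [136.7  34.4]]
[[122.5 -14.1]
 [107.  -69.6]]
[[ 20.1 128.9]]
```

```bash
python3 -m handwheel '[[[0,4,-30],0],[[0,0,-22],0],[[0,0,-10],0],[[0,10,0],0],[[0,12,0],0],[[0,16,0],0],[[1,16,0],0],[[0,16,0],0],[[0,16,0],0],[[0,16,0],0],[[1,12,0],0],[[0,6,0],0],[[0,4,0],0],[[0,0,0],0]]'
python3 -c "
from h import *
st();cv2.imwrite('pics/w8.png',ctrl.camera('wrist')[:,:,::-1])"
```

```text
time: 27.48
tcp_pos: [0.5995, 0.1029, 0.0599]
tool_rot: [0.713, 0.701, -0.0, -0.0]
contact_force: [0.4, -0.2, -0.5]
grip_width: 0.799
grasp_force: 0.0
t 27.48 tcp [599.5 102.9  59.9] slab [ 79.8 136.3] yaw -0.0171 F [ 0.4 -0.2 -0.5] gw 0.8
```

View pics/w8.png

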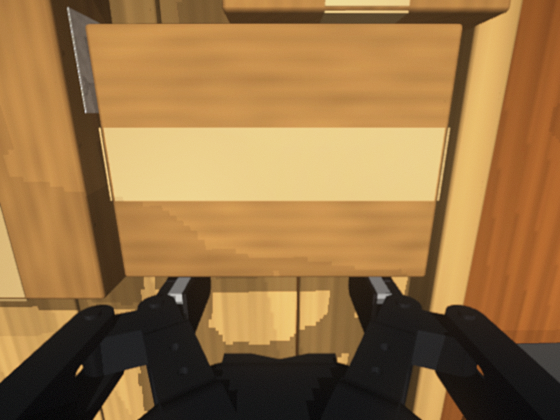

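The wrist view shows b (top from (88,25) to (460,275)) square and clear of c at left. A small gap to the first carton remains at the top edge (row 20). I'll creep in until contact.

```bash
python3 -m handwheel '[[[0,2,0],0],[[0,1.5,0],0],[[0,0,0],0]]';python3 -m handwheel '[[[0,1.5,0],0],[[0,1,0],0],[[0,0,0],0]]'; python3 -m handwheel '[[[0,1.5,0],0],[[0,0,0],0]]'
```

```text
time: 27.9
tcp_pos: [0.5995, 0.1063, 0.06]
tool_rot: [0.713, 0.701, -0.0, -0.0]
contact_force: [-1.2, -0.9, -0.8]
grip_width: 0.803
grasp_force: 0.4
time: 28.28
tcp_pos: [0.5995, 0.1079, 0.06]
tool_rot: [0.713, 0.701, -0.001, 0.0]
contact_force: [-0.6, -7.9, -0.9]
grip_width: 0.798
grasp_force: 4.4
time: 28.52
tcp_pos: [0.5996, 0.108, 0.06]
tool_rot: [0.713, 0.701, -0.001, 0.001]
contact_force: [-0.2, -19.1, 1.1]
grip_width: 0.799
grasp_force: 9.6
```

b is snug against the first carton (TCP at 141 matches everything being home in y). c lies right below b, so pushing c in +x will also carry b to the rail.

```bash
python3 -m handwheel '[[[0,-18,0],0],[[0,0,40],0],[[-20,8,15],0.1746],[[-20,9,0],0.1746],[[-20,9,0],0.1746],[[-21,9,0],0.1746],[[-21,9,0],0.1746],[[-21,9,0],0.1746],[[-21,9,0],0.1746],[[-21,9,0],0.1746],[[-20,9,0],0.1746],[[0,0,0],0]]' 1
python3 -c "
from h import *
st();look('t9')"
```

```text
time: 30.02
tcp_pos: [0.414, 0.1725, 0.1153]
tool_rot: [0.008, 1.0, 0.0, -0.0]
contact_force: [0.4, -0.3, -0.0]
grip_width: 0.996
grasp_force: 0.0
t 30.02 tcp [414.  172.5 115.3] slab [-106.8  202.7] yaw 1.5547 F [ 0.4 -0.3 -0. ] gw 1.0
[108.7 304.6] 90.1 (121, 27)
[ 80.1 198.9] -0.1 (119, 27)
```

```bash
python3 -m handwheel '[[[0,0,-30],0],[[0,0,-18],0],[[0,0,-7],0],[[10,0,0],0],[[10,0,0],0],[[6,0,0],0],[[5,0,0],0],[[3,0,0],0],[[0,0,0],0]]';python3 -m handwheel '[[[2,0,0],0],[[1.5,0,0],0],[[0,0,0],0]]';python3 -m handwheel '[[[1.5,0,0],0],[[1,0,0],0],[[0,0,0],0]]'
```

```text
time: 31.2
tcp_pos: [0.4489, 0.1722, 0.0603]
tool_rot: [0.008, 1.0, 0.0, 0.0]
contact_force: [-1.3, -0.6, 0.6]
grip_width: 0.998
grasp_force: 1.0
time: 31.58
tcp_pos: [0.4518, 0.1722, 0.0602]
tool_rot: [0.008, 1.0, -0.0, -0.0]
contact_force: [-4.3, -0.4, 3.1]
grip_width: 1.001
grasp_force: 2.4
time: 31.95
tcp_pos: [0.4519, 0.172, 0.0598]
tool_rot: [0.008, 1.0, -0.001, -0.003]
contact_force: [-17.4, 0.6, 12.4]
grip_width: 1.005
grasp_force: 8.7
```

```bash
python3 -m handwheel '[[[-17,0,0],0],[[0,0,40],0],[[8,-10,15],-0.1746],[[8,-10,0],-0.1746],[[8,-10,0],-0.1746],[[8,-10,0],-0.1746],[[8,-10,0],-0.1746],[[8,-10,0],-0.1746],[[8,-10,0],-0.1746],[[9,-10,0],-0.1746],[[9,-11,0],-0.1746],[[0,0,0],0]]' 0.15
python3 -c "
from h import *
st();look('t10')"
```

```text
time: 33.45
tcp_pos: [0.5124, 0.0808, 0.1153]
tool_rot: [0.713, 0.701, 0.001, 0.0]
contact_force: [0.0, 0.3, 0.8]
grip_width: 0.578
grasp_force: 0.0
t 33.45 tcp [512.4  80.8 115.3] slab [ -6.9 112.7] yaw -0.0168 F [0.  0.3 0.8] gw 0.58
[  3.5 318.8] 0.2 (120, 28)
[108.9 304.9] 90.1 (121, 28)
```

```bash
python3 -m handwheel '[[[-3,0,-30],0],[[0,0,-18],0],[[0,0,-5],0],[[0,8,0],0],[[0,8,0],0],[[0,5,0],0],[[0,3,0],0],[[0,2,0],0],[[0,0,0],0]]';python3 -m handwheel '[[[0,1.5,0],0],[[0,1.5,0],0],[[0,0,0],0]]'
python3 -c "
from h import *
st();cv2.imwrite('pics/w9.png',ctrl.camera('wrist')[:,:,::-1])"
```

```text
time: 34.62
tcp_pos: [0.5085, 0.1074, 0.0621]
tool_rot: [0.713, 0.701, 0.0, -0.0]
contact_force: [0.1, -0.2, -1.1]
grip_width: 0.575
grasp_force: 0.0
time: 35.0
tcp_pos: [0.5086, 0.1093, 0.0621]
tool_rot: [0.713, 0.701, -0.001, 0.0]
contact_force: [1.2, -11.5, 1.2]
grip_width: 0.576
grasp_force: 5.5
t 35.0 tcp [508.6 109.3  62.1] slab [-11.1 141.1] yaw -0.0167 F [  1.2 -11.5   1.2] gw 0.58
```

```bash
python3 -m handwheel '[[[0,0.5,0],0],[[0,-18,0],0],[[0,0,50],0],[[0,-60,40],0],[[-20,-60,0],0],[[-20,-60,0],0],[[-20,-60,0],0],[[-20,-60,0],0],[[0,-40,0],0],[[0,0,0],0]]'
python3 -c "
from h import *
st();im=look('t11')
b=bird('top',im,.072,.70,.37,400,800,.001)
g=bird('scene',ctrl.camera('scene')[:,:,::-1].copy(),.072,.70,.36,300,400,.001)
cv2.imwrite('pics/fin.png',np.vstack([b[:300],cv2.resize(np.hstack([b[:240,:266],g[:240,:266]]),(665,300))[:,:665] if 0 else np.hstack([cv2.resize(b[:240,:260],None,fx=1.25,fy=1.25)[:300],cv2.resize(g[:240,:260],None,fx=1.25,fy=1.25)[:300],np.zeros((300,150,3),np.uint8)])]))"
```

```text
time: 36.3
tcp_pos: [0.429, -0.2388, 0.1468]
tool_rot: [0.714, 0.7, 0.0, 0.0]
contact_force: [0.3, 0.2, 0.4]
grip_width: 0.576
grasp_force: 0.0
t 36.3 tcp [ 429.  -238.8  146.8] slab [ -84.9 -208.3] yaw -0.0206 F [0.3 0.2 0.4] gw 0.58
[-11.6 214. ] 90.3 (120, 28)
[  3.4 319.1] -0.1 (120, 28)
[108.8 304.9] 89.7 (121, 28)
[ 94.1 199.1] 0.2 (121, 27)
```

View pics/fin.png

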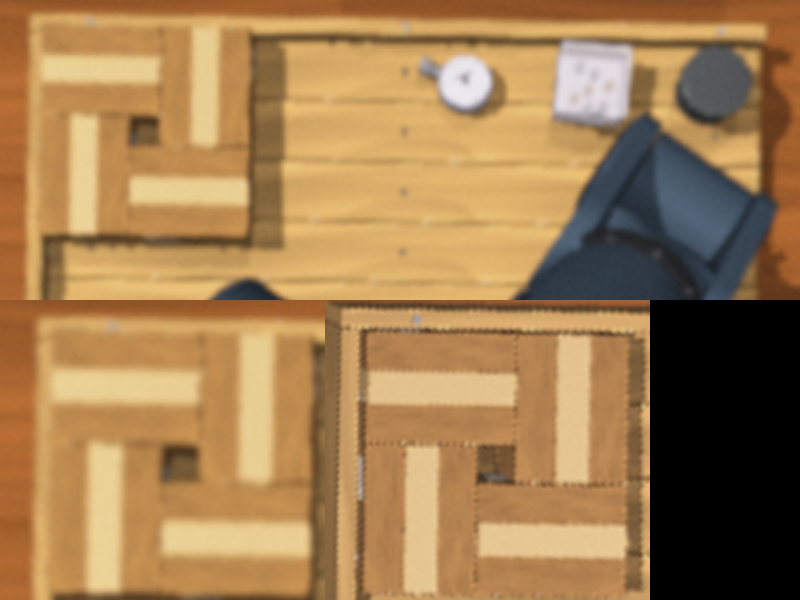

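The layer is a square, tight pinwheel with the small gap at (143,130). Measured centres are within about 1–2 mm of the set places and angles within 0.7°, and the gauge, acrylic box and tin are where they were. Handing in.

```bash
python3 -c "
from rig import ctrl
print(ctrl.close_job())"
```

```text
the job is handed in; nothing more can be done
None
```

The bottom layer is finished and handed in at about 36 s: all four cartons lie in a snug, square pinwheel, each within about 2 mm of its place by the top camera, with the gauge, acrylic box and tin unmoved and the tools untouched.

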